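# Prove the clamp of a glass-panel stand, then load the panel

### The arm

A 6-joint arm with a two-finger parallel gripper is mounted at the origin on the work surface. World frame = base frame: x ahead of the robot, y to its left, z up, the work surface at z = 0. Lengths are in m, angles in rad, forces in N, time in s.
With the tool pointing down it reaches from about 0.3 to 0.775 m from the base axis. Payload 14.6 kg.
Tool frame: the origin (TCP) lies at the very end of the fingers, on their centre line; the grasp point (between the pads) lies 19 mm behind it; z points along the fingers, y is the line along which they close (so a half turn about z gives the same grasp; the last joint's range is limited). The gripper opens to 94 mm and grips with 3 to 60 N. Pads are 16 mm wide; open, the fingers measure 119 mm over their backs; the gripper's body (75 mm by 177 mm) begins 78 mm behind the grasp point.
Start: joints at [1.165, 0.3, 1.521, -0, 1.321, -0.067], TCP at [0.183, 0.519, 0.205] pointing down, gripper open.
Joint ranges: [-3.03, 3.03], [-0.79, 2.21], [0.23, 2.52], [-1.04, 4.18], [0, 3.07], [-2.55, 2.55]. Speed limits (rad/s): [2.22, 2.22, 2.57, 3.14, 3.14, 3.14].

### API

Orientations are given as [roll, pitch, yaw] about the fixed x, y, z axes, in that order (R = Rz(yaw) Ry(pitch) Rx(roll)).
In Python, from station import status, vision, order, silhouettes gives the robot as it stands. The module is installed in compiled form; this text tells all that it offers.
- The arm moves only by the shell command python3 -m pendant 'ROWS' [FORCE]. ROWS is JSON, one flat list of numbers, 7 for each row, row after row: the shift along the tool's x, y, z in units of 500 mm (1.0 is 500 mm), then the turn, a rotation vector about the tool's x, y, z in units of 90 degrees (1.0 is 90 degrees), then the opening, from -1 (shut) to 1 (fully open). A call has 1 to 12 rows; each row is the pose to reach, as a shift and turn from the pose commanded when the call began, along the tool's axes at that moment; what a row does not reach only later rows make up. A row lasts 1/10 s, in which the tool goes at most 50 mm and 8.59 degrees, less where a joint would pass 70% of its speed; a pose out of reach is approached as far as the arm can. A call with a number of a shift or a turn outside -1 to 1 is refused whole. A call with a gripper value outside its range is refused whole. The fingers move at their own pace and stop on an object; FORCE is the grip in N (left out, the last holds). Time passes only in rows, so rows that repeat a pose let the fingers close. It gives the time, the measured TCP pose, the force, the opening and the grip force at its end, in the units of the state.
- status.get_obs(): the state, without advancing time (a new reading comes with each control period).
- vision.camera(name): name is "scene" or "side" or "wrist"; returns a dict with "pixels" (420x560x3 uint8, red, green, blue), "K" (3x3 intrinsics, pixels), "k1" (the pictures are not rectified: a ray, as slopes to the right and down, at radius r is drawn at 1 + k1 r^2 times it, then the intrinsics apply), "R" (3x3) and "t" (3): a world point X has camera coordinates R X + t. Camera axes: x right, y down, z forward; pixel columns grow to the right and rows downward; lengths in m; the calibration is good to about 2 mm. A picture is of the moment at which its call begins. There is no depth.
- order.hand_in(): hands the job in; it is judged then, once.
Trained networks look in a picture, given as the dict that the camera call returned (one of the last four; its "shot" number tells which), for a name from the list of things; names that differ only in an ending like _2 or _b are one class to them, and where a whole thing is asked for, a point or a joint stands for the part that bears it (a point fixed in the world has none). Each returns a list of dicts, best first, with "score" (0 to 1); they miss things now and then, are a little off and sometimes report something else, mostly with a low value. They report only what shows in the picture. A call takes as long as a camera call. They do not tell look-alikes from the thing itself.
- silhouettes(target, picture): "region" (420x560 bool, what is visible of it) and "extent" ([left, top, right, bottom] in pixels, round what is visible of it).
The state is a dict: "time_s": time; "qpos": joint angles; "joint_vel": joint speeds; "tau": joint torques, N m; "ee_pos": TCP position; "eef_rot": TCP orientation; "force": force on the tool from outside, world axes, zero at the start; "moment": the same for the moment, N m; "grip_width": finger opening in m; "grip_force": force on a finger pad.
Only numpy, scipy, OpenCV 4.12 (cv2) and the standard library are available. Lean on these libraries where they do the work, as an engineer would, in place of code of your own. Each camera call takes 0.05 s, during which the arm holds its last target. There are 200 camera calls.

### The job

The upright on the panel stand has been set to width and clamped. Before trusting it with glass, test the clamp: lean on the orange lever in the tightening direction (clockwise from above) with about half a newton metre for a moment to see that the screw holds without turning, and let go. Then take the brass-framed moon panel from the peg rack and slide it gently down the stand's two grooves, fully home on the rail, and leave it standing there; leave everything else on the bench as it is.

Things in the scene. Friction and masses are not known exactly. Their poses are not given: they have to be found in the camera images.
- stand: Adjustable panel stand, fixed to the bench: an aluminium rail, 270 mm long (along y, y = -160 to 110) and 40 mm wide, on two dark cross feet (110 mm along x, at y = 85 and -140), with two grooved uprights. Rail top 30 mm above the bench. Origin: on the bench under the middle of the slot between the uprights; x across the slot (normal of the loaded panel), y along the rail, z up.
- seat (a point): Middle of the slot's floor, on the rail's top, 30 mm above the bench: where the middle of the panel's lower edge finally rests. The slot is 114 mm long between the roots of the two grooves; each groove is upright, 11 mm wide (along the stand's x), 10 to 12 mm deep, and runs from the rail to 100 mm above the bench.
- mouth_fixed (a point): Top of the fixed upright's groove, at its root, 114 mm above the bench (y = +57 in the stand). From 100 mm up the groove flares as a lead-in: at the top it is about 24 mm wide, and the slot about 125 mm long. The upright is 26 mm wide (x) and 8 mm thick behind the root.
- mouth_clamped (a point): The same point of the other upright, the clamped one (y = -57 in the stand).
- carriage (a point): Middle of the top of the grey carriage that bears the clamped upright, 42 mm above the bench; the carriage is 54 mm along x and runs y = -127 to -57. The clamp screw stands upright on it at this point, under the orange lever.
- lever_axis (a point): Top of the orange lever's hub, on the clamp screw's vertical axis, 77 mm above the bench. The hub is 23 mm in diameter.
- lever_grip (a point): Middle of the lever's bar-shaped handle, 60 mm out from the screw's axis and 83 mm above the bench. The handle is 11 mm wide seen from above, 13 mm thick, and rises outwards: here it reaches from about 75 to 91 mm above the bench. It points within about 60 degrees of the stand's -y direction, differently at each start.
- lever_tip (a point): Outer end of the lever, a 13 mm wide round tip, 73.5 mm from the screw's axis, 86 mm above the bench (the tip reaches from 79 to 93 mm).
- clamp_lever (a joint): Elastic give of the lever on its screw, rad: 0 untouched, positive when leant on clockwise from above (tightening). The rubber washer under it is a spring of 6 N m per rad: 0.5 N m reads 0.083 rad (about 8 N, and 5 mm sideways, at lever_grip); it springs back when let go. Any turning of the screw itself is not included.
- screw_rim (a point): Point on the rim of the clamp screw's steel flange, beside a red paint dab, 17 mm from the screw's axis and 47 mm above the bench. It moves only if the screw itself turns: the tightened screw holds to about 1 N m and slips beyond.
- rack: Plywood peg rack, fixed to the bench: board 170 mm (x) by 124 mm (y), 15 mm thick, with places at x = -48, 0 and 48 mm. In each a panel stands on edge on the board, facing along x, between four wooden pegs (8 mm diameter, tops 70 mm above the bench, at y = 36 and -36 mm; 11 mm free for the panel). Origin on the bench under the board's middle; z up.
- moon_panel: The panel to load: stained glass with a yellow crescent moon on blue, in a bright brass frame, 110 mm wide (its y), 130 mm high (its z), 8 mm thick (its x), 0.28 kg. Stands in one of the rack's places, lower edge 15 mm above the bench. Origin in the middle of its lower edge. Either face may look either way in the stand.
- moon_panel_foot (a point): Middle of the moon panel's lower edge.
- moon_panel_top (a point): Middle of the moon panel's upper edge, 130 mm above its lower edge.
- green_panel: Green glass panel in a dark frame, same size as the moon panel, in another place of the rack. Stays there. Origin in the middle of its lower edge.
- red_panel: Red and orange glass panel in a dark frame, same size as the moon panel, in another place of the rack. Stays there. Origin in the middle of its lower edge.
- flux_jar: White open jar with green flux, 44 mm diameter, 43 mm high, loose. Origin under its middle.
- patina_bottle: Amber glass bottle with black cap, 56 mm diameter, 150 mm high, loose, beside the stand's fixed (+y) end. Origin under its middle.
- foil_roll: Roll of copper foil lying flat, 80 mm diameter, 10 mm high, loose. Origin under its middle.
- iron_stand: Soldering-iron stand, dark tray 92 x 62 mm with wire rests, and the cordless iron with blue handle lying in it; the handle's end is about 135 mm along the tray's -x and 95 mm up. Loose, beside the rack's -y side. Origin under the middle of the tray.
Mind the look-alikes: they are no part of the job. What is shaped like the moon_panel but pink is not meant.

How it is judged:
On the way, in this order (a step that is already met when the one before it is completed fails the run):
1. the clamp lever is leant on clockwise with at least 0.42 N m (clamp_lever above 0.07 rad) for 0.3 s, with the screw not turned (value of joint clamp_lever above 0.07 rad and distance of screw_rim from where it was at the start of the episode below 0.0015 m), for 0.3 s.
2. the lever is let go and springs back (value of joint clamp_lever below 0.02 rad), for 0.2 s.
3. the moon panel stands in both grooves, home on the rail (distance between moon_panel_foot and seat below 0.006 m and angle between moon_panel's own z axis and vertical below 0.06 rad and angle between the x axis of moon_panel and the x axis of stand, either way round below 0.06 rad), for 0.2 s.
At the end, for the whole second after the job is handed in: The moon panel stands at rest in both grooves of the stand, the middle of its lower edge within 6 mm of the seat, upright and square to the slot within 0.06 rad; the lever has sprung back to within 0.02 rad and the screw has not turned (rim moved less than 2 mm) (all of step 3 and linear speed of moon_panel below 0.02 m/s and value of joint clamp_lever between -0.02 and 0.02 rad and distance of screw_rim from where it was at the start of the episode below 0.002 m); the robot touches nothing.
It fails at once if the clamp screw is turned (its rim moves more than 2 mm, 7 degrees) (distance of screw_rim from where it was at the start of the episode above 0.002 m).
It fails at once if the moon panel is dropped into the stand (over 0.5 m/s above the slot) (horizontal distance between moon_panel_foot and seat below 0.015 m and linear speed of moon_panel above 0.5 m/s).
It fails at once if the glass is forced against the stand (more than 30 N) (contact force between moon_panel and stand above 30 N).
It fails at once if the flux jar, patina bottle, foil roll or soldering-iron stand is moved more than 20 mm or tipped (distance of any of flux_jar, patina_bottle, foil_roll, iron_stand from where it was at the start of the episode above 0.02 m or angle between any of flux_jar, patina_bottle, foil_roll, iron_stand's own z axis and vertical above 0.25 rad).
It fails at once if the green or red panel is moved more than 20 mm or tipped (distance of any of green_panel, red_panel from where it was at the start of the episode above 0.02 m or angle between any of green_panel, red_panel's own z axis and vertical above 0.25 rad).
It also fails if it takes over 67 s, if anything falls off the work surface, if the arm or the gripper's body presses on something with over 40 N, if the wrist force passes 120 N, or if a joint passes its speed limit or range.

## Working session

There is one attempt and no reset: what is moved stays moved. The work goes in short steps, Python scripts to look and compute and a shell command to move; the robot and the scene stay as the last step left them, time stands still between calls to the robot, and variables do not carry over. Pictures are saved under pics/ and viewed, at most 12 in all, crops included, and the job is handed in when it is done.

```bash
mkdir -p pics
cat > h.py <<'E'
import numpy as np,cv2
from station import status,vision,order,silhouettes
from scipy.spatial.transform import Rotation as Ro
def proj(c,X):
    p=np.atleast_2d(X)@np.array(c["R"]).T+np.array(c["t"]);s=p[:,:2]/p[:,2:]
    s=s*(1+c["k1"]*(s**2).sum(1,keepdims=True));K=np.array(c["K"])
    return s@K[:2,:2].T+K[:2,2]
def ray(c,uv):
    K=np.array(c["K"]);d=(np.array(uv,float)-K[:2,2])/np.diag(K)[:2];s=d.copy()
    for _ in range(20): s=d/(1+c["k1"]*(s@s))
    R=np.array(c["R"]);return -R.T@c["t"],R.T@np.append(s,1)
def atz(c,uv,z):
    o,d=ray(c,uv);return o+d*(z-o[2])/d[2]
def save(c,n): cv2.imwrite("pics/"+n,c["pixels"][:,:,::-1])
E
python3 - <<'E'
from h import *
for n in ["scene","side"]:
    c=vision.camera(n);save(c,n+"1.png")
    print(n,"cam at",(-np.array(c["R"]).T@c["t"]).round(3))
    for t in ["moon_panel","stand","lever_grip","lever_tip","screw_rim","carriage","rack","green_panel","red_panel","flux_jar","patina_bottle","foil_roll","iron_stand"]:
        print(t,[(round(float(r["score"]),2),list(map(int,r["extent"]))) for r in silhouettes(t,c)[:3]])
o=status.get_obs();print({k:np.round(v,3).tolist() for k,v in o.items()})
E
```

```text
scene cam at [1.049 0.467 0.796]
moon_panel [(0.84, [348, 204, 398, 264]), (0.65, [426, 246, 493, 319]), (0.63, [160, 181, 181, 209])]
stand [(0.65, [185, 130, 253, 221])]
lever_grip [(0.68, [252, 175, 272, 230])]
lever_tip [(0.61, [197, 132, 210, 161])]
screw_rim [(0.57, [200, 130, 210, 167])]
carriage [(0.73, [184, 133, 255, 223])]
rack [(0.89, [310, 255, 396, 310]), (0.32, [197, 130, 210, 163])]
green_panel [(0.87, [341, 217, 388, 279])]
red_panel [(0.78, [327, 235, 382, 297]), (0.55, [251, 174, 274, 228])]
flux_jar []
patina_bottle [(0.68, [251, 172, 276, 232]), (0.23, [196, 131, 207, 167])]
foil_roll [(0.62, [319, 308, 353, 348])]
iron_stand [(0.81, [271, 203, 322, 281])]
side cam at [ 0.267 -0.731  0.998]
moon_panel [(0.62, [205, 155, 223, 203]), (0.45, [179, 128, 194, 174])]
stand [(0.91, [266, 237, 331, 335])]
lever_grip [(0.65, [299, 296, 311, 319]), (0.51, [230, 143, 256, 194])]
lever_tip [(0.47, [301, 292, 309, 321])]
screw_rim [(0.54, [299, 292, 308, 322]), (0.46, [264, 205, 282, 252])]
carriage [(0.71, [268, 238, 330, 335]), (0.59, [300, 294, 315, 323])]
rack [(0.9, [197, 179, 265, 212])]
green_panel [(0.57, [218, 154, 236, 196])]
red_panel [(0.91, [229, 141, 255, 191]), (0.48, [301, 296, 310, 322])]
flux_jar [(0.59, [337, 270, 353, 293]), (0.15, [205, 154, 228, 202])]
patina_bottle [(0.75, [262, 205, 283, 252])]
foil_roll [(0.74, [253, 155, 271, 177])]
iron_stand [(0.75, [234, 194, 284, 217])]
{'time_s': 1.4, 'qpos': [1.165, 0.3, 1.521, 0.0, 1.321, -0.067], 'joint_vel': [0.001, 0.002, -0.0, 0.0, -0.0, 0.0], 'tau': [-0.002, -53.165, -35.292, 0.071, 0.021, 0.0], 'ee_pos': [0.183, 0.519, 0.205], 'eef_rot': [-3.142, -0.0, 2.803], 'force': [-0.396, -0.051, -0.092], 'moment': [-0.015, 0.04, 0.028], 'grip_force': 0.0, 'grip_width': 0.094}
```

View pics/scene1.png

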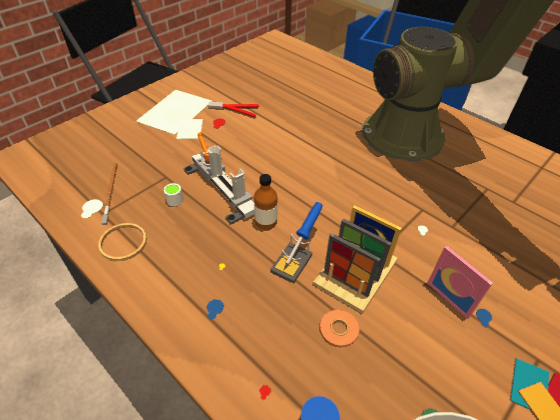

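View pics/side1.png

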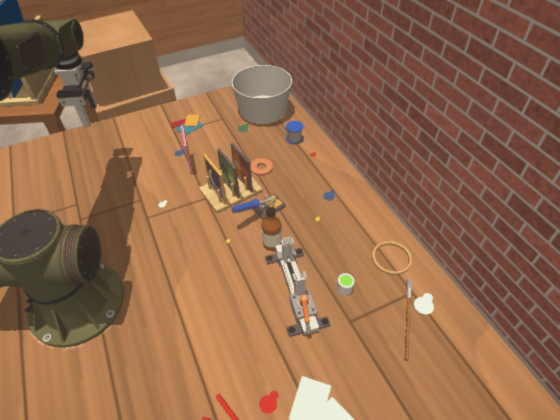

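The scene picture shows the brass moon panel as the innermost of the rack's three (about 375,230), with a pink decoy at (460,282). The stand runs from (195,165) to (245,215), with the orange lever near (205,145). The side picture shows the stand from (285,255) to (308,327), the lever at (305,307) and the moon panel at (213,178).

Run:
```python
from h import *
s=vision.camera("side");c=vision.camera("scene")
print("feet side",atz(s,(285,255),.02),atz(s,(308,327),.02))
print("feet scene",atz(c,(243,213),.02),atz(c,(196,163),.02))
print("moon top side",atz(s,(212,163),.14)," rack",atz(s,(231,193),.015)," scene",atz(c,(372,222),.14))
for n,e in dict(bottle=(272,245),jar=(345,285),iron=(265,212)).items(): print(n,atz(s,e,.01))
for n in ["side","scene"]:
    p=dict(side=s,scene=c)[n]; 
x={"side":s["pixels"][230:345,245:360],"scene":c["pixels"][120:235,170:285]}
y={"side":s["pixels"][130:230,180:295],"scene":c["pixels"][195:310,300:415]}
im=np.vstack([np.hstack([cv2.resize(d[k],(400,300) if 0 else (390,290),interpolation=cv2.INTER_CUBIC) for k in("side","scene")]) for d in (x,y)])
cv2.imwrite("pics/crop.png",im[:,:,::-1])
w=vision.camera("wrist");save(w,"w0.png");o=status.get_obs()
R=Ro.from_euler("xyz",o["eef_rot"]).as_matrix()
C=-np.array(w["R"]).T@w["t"];print("wrist cam in tool",R.T@(C-o["ee_pos"]),(np.array(w["R"])@R).round(3),w["K"],w["k1"])
```

```text
feet side [ 0.56587348 -0.1140176   0.02      ] [ 0.52337356 -0.33424957  0.02      ]
feet scene [ 0.58625624 -0.08938912  0.02      ] [ 0.5487466  -0.32130765  0.02      ]
moon top side [0.47619454 0.20862274 0.14      ]  rack [0.51521244 0.18281897 0.015     ]  scene [0.48835609 0.2052244  0.14      ]
bottle [ 0.55008068 -0.05965904  0.01      ]
jar [ 0.67228424 -0.26551919  0.01      ]
iron [0.58308955 0.0652408  0.01      ]
wrist cam in tool [ 0.07290769  0.00197355 -0.17810432] [[ 0.     1.    -0.   ]
 [-0.968  0.    -0.251]
 [-0.251  0.     0.968]] [[345.50951015   0.         281.37027484]
 [  0.         345.50951015 214.55059308]
 [  0.           0.           1.        ]] 0.011575301470226786
```

View pics/crop.png

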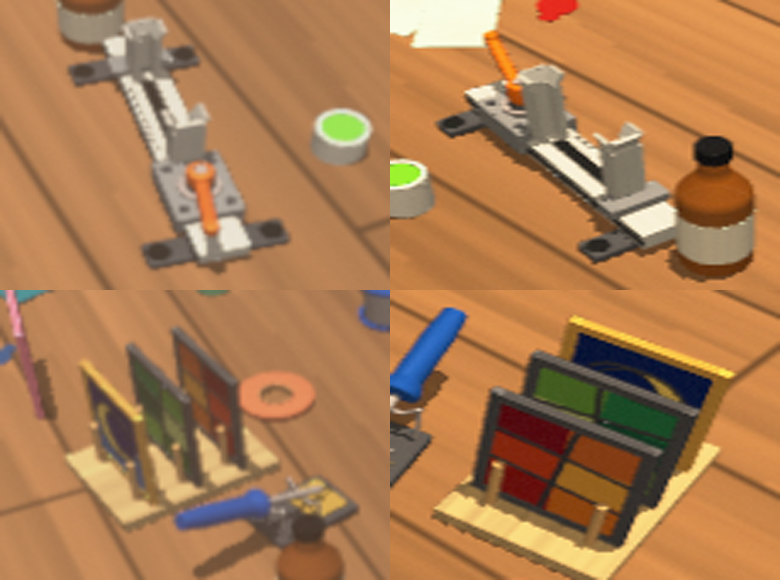

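The crops agree: the lever lies roughly along the stand's -y axis, the fixed upright is beside the bottle, and the moon panel is at the rack's robot-side end. I'll move over towards the stand.

```bash
r='-0.52,-0.58,-0.15,0,0,0.45,-1'; python3 -m pendant "[-0.52,-0.58,-0.15,0,0,0.45,-1,-0.52,-0.58,-0.15,0,0,0.45,-1,-0.52,-0.58,-0.15,0,0,0.45,-1,-0.52,-0.58,-0.15,0,0,0.45,-1,-0.52,-0.58,-0.15,0,0,0.45,-1,-0.52,-0.58,-0.15,0,0,0.45,-1,-0.52,-0.58,-0.15,0,0,0.45,-1,-0.52,-0.58,-0.15,0,0,0.45,-1,-0.52,-0.58,-0.15,0,0,0.45,-1,-0.52,-0.58,-0.15,0,0,0.45,-1]"
cat >> h.py <<'E'
def goto(p,yaw,rp=None):
    o=status.get_obs();R=Ro.from_euler("xyz",o["eef_rot"]);T=Ro.from_euler("xyz",[np.pi,0,yaw])
    print("shift",(R.inv().apply(np.array(p)-o["ee_pos"])/.5).round(4),"turn",((R.inv()*T).as_rotvec()/(np.pi/2)).round(4))
E
python3 -c "
from h import *
goto([.48,-.2,.28],1.4)"
```

```text
time_s: 2.55
ee_pos: [0.3319, 0.1582, 0.2806]
eef_rot: [3.141, -0.0, 2.093]
force: [-0.5, 0.7, -0.3]
grip_width: 0.0175
grip_force: 0.0
shift [-0.7686 -0.1008  0.0011] turn [ 4.000e-04 -2.000e-04  4.413e-01]
```

```bash
python3 -m pendant "[-0.77,-0.1,0,0,0,0.44,-1,-0.77,-0.1,0,0,0,0.44,-1,-0.77,-0.1,0,0,0,0.44,-1,-0.77,-0.1,0,0,0,0.44,-1,-0.77,-0.1,0,0,0,0.44,-1,-0.77,-0.1,0,0,0,0.44,-1,-0.77,-0.1,0,0,0,0.44,-1,-0.77,-0.1,0,0,0,0.44,-1,-0.77,-0.1,0,0,0,0.44,-1,-0.77,-0.1,0,0,0,0.44,-1,-0.77,-0.1,0,0,0,0.44,-1,-0.77,-0.1,0,0,0,0.44,-1]"
python3 - <<'E'
from h import *
w=vision.camera("wrist");save(w,"w1.png")
import pickle;pickle.dump(w,open("w1.pkl","wb"))
cv2.imwrite("pics/w1b.png",cv2.resize(w["pixels"],(800,600),interpolation=cv2.INTER_CUBIC)[:,:,::-1])
for t in ["stand","lever_grip","carriage","flux_jar","patina_bottle"]:
    print(t,[(round(float(r["score"]),2),list(map(int,r["extent"]))) for r in silhouettes(t,w)[:2]])
E
```

```text
time_s: 3.75
ee_pos: [0.4815, -0.1979, 0.2808]
eef_rot: [3.141, 0.0, 1.407]
force: [-0.9, -1.1, -0.5]
grip_width: 0.0
grip_force: 0.0
stand [(0.75, [294, 73, 382, 289])]
lever_grip [(0.62, [326, 237, 346, 287])]
carriage [(0.76, [291, 72, 383, 292]), (0.51, [320, 239, 349, 293])]
flux_jar [(0.81, [410, 194, 458, 232])]
patina_bottle [(0.9, [298, 0, 356, 74])]
```

View pics/w1b.png

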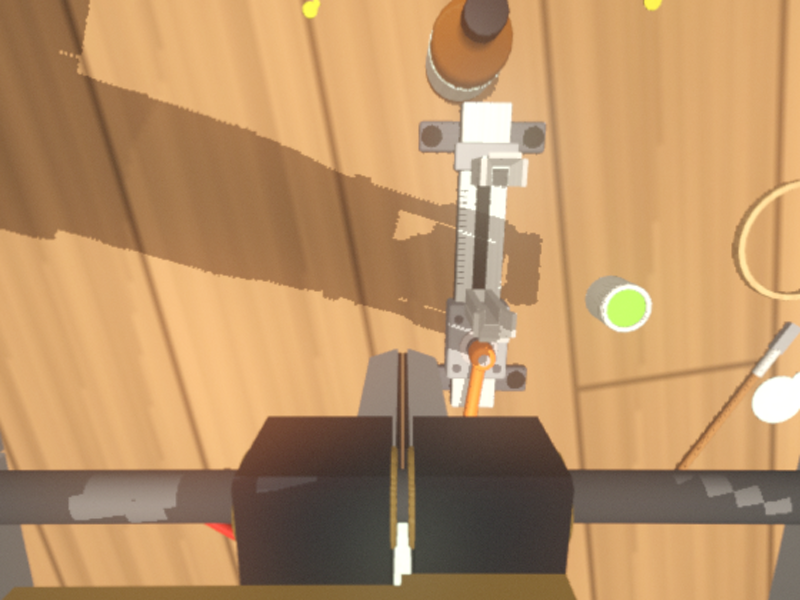

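The wrist view (800x600 scale) shows the stand rail from (487,103) to (473,406). The fixed upright's U is at (503,170), the clamped upright at (490,312), the lever hub at (482,356) with the handle going to (470,416), and the jar at (620,305). I'll fit the stand pose and take a second view from further -y.

Run:
```python
from h import *
import pickle;from scipy.optimize import least_squares
w=pickle.load(open("w1.pkl","rb"))
P=np.array([[-.02,.11,.03],[.02,.11,.03],[-.02,-.16,.03],[.02,-.16,.03]]);U=np.array([[463,103],[512,103],[452,406],[494,406]])*.7
f=lambda q:(proj(w,np.c_[q[0]+P[:,0]*np.cos(q[2])-P[:,1]*np.sin(q[2]),q[1]+P[:,0]*np.sin(q[2])+P[:,1]*np.cos(q[2]),P[:,2]])-U).ravel()
r=least_squares(f,[.56,-.19,-.17]);print(r.x,r.fun.round(1))
print("hub",atz(w,np.array([482,355])*.7,.077),"lever",atz(w,np.array([470,416])*.7,.083))
goto([.54,-.37,.27],1.4)
```

```text
[ 0.55354685 -0.18476831 -0.17096541] [-0.2 -0.9  0.1 -0.7 -0.1  1.1  0.1  1.2]
hub [ 0.53602811 -0.27306003  0.077     ] lever [ 0.51882478 -0.32260596  0.083     ]
shift [-0.3177  0.172   0.0213] turn [0.0002 0.0001 0.0033]
```

```bash
python3 -m pendant "[-0.32,0.17,0.02,0,0,0,-1,-0.32,0.17,0.02,0,0,0,-1,-0.32,0.17,0.02,0,0,0,-1,-0.32,0.17,0.02,0,0,0,-1,-0.32,0.17,0.02,0,0,0,-1,-0.32,0.17,0.02,0,0,0,-1]"
python3 - <<'E'
from h import *
w=vision.camera("wrist");import pickle;pickle.dump(w,open("w2.pkl","wb"))
cv2.imwrite("pics/w2b.png",cv2.resize(w["pixels"][0:300,100:500],(800,600),interpolation=cv2.INTER_CUBIC)[:,:,::-1])
for t in ["lever_tip","lever_grip"]:
    print(t,[(round(float(r["score"]),2),list(map(int,r["extent"]))) for r in silhouettes(t,w)[:2]])
E
```

```text
time_s: 4.65
ee_pos: [0.5386, -0.3713, 0.2698]
eef_rot: [-3.141, -0.001, 1.404]
force: [0.3, 0.8, 0.8]
grip_width: 0.0005
grip_force: 0.0
lever_tip [(0.74, [245, 99, 274, 181])]
lever_grip [(0.8, [248, 101, 277, 177]), (0.33, [225, 3, 309, 175])]
```

View pics/w2b.png

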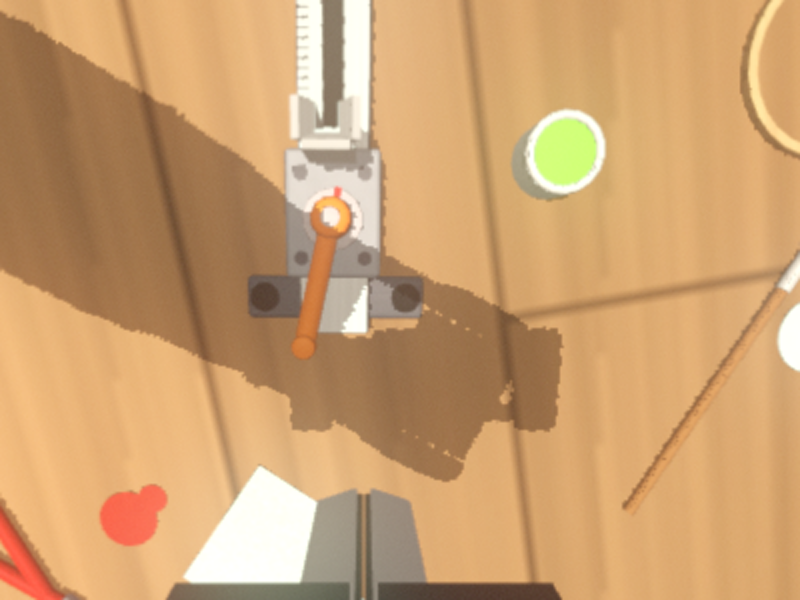

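The crop shows the hub at (330,217), the lever tip at (303,347), the red dab at (338,192), the clamped upright's U at (325,120), and the jar at (565,150), well clear.

Run:
```python
from h import *
import pickle
w=pickle.load(open("w2.pkl","rb"));f=lambda u,v,z:atz(w,(100+u/2,v/2),z)
h=f(330,217,.077);t=f(303,347,.091);c,s=np.cos(-.171),np.sin(-.171)
for n,p in dict(hub=h,tip=t,jar=f(567,152,.043),mouthc=f(329,138,.114),e1=f(369,332,.03)).items():
    d=p[:2]-[.5535,-.1848];print(n,p.round(4),"stand",(c*d[0]+s*d[1]).round(4),(-s*d[0]+c*d[1]).round(4))
d=(t-h)[:2];L=np.linalg.norm(d);d/=L;print("len",L,"dir",d)
cw=np.array([d[1],-d[0]]);print("cw",cw)   # -z x d
g=h[:2]+.06*d;p=g-cw*(.0055+.0125+.012);print("start",p)
goto([*p,.16],1.404);goto([*p,.072],1.404)
y=np.arctan2(d[1],d[0]);print("lever dir yaw",y)
```

```text
hub [ 0.5373 -0.2786  0.077 ] stand 0.0 -0.0952
tip [ 0.5126 -0.3403  0.091 ] stand -0.0138 -0.1602
jar [ 0.67  -0.265  0.043] stand 0.1284 -0.0592
mouthc [ 0.5443 -0.2471  0.114 ] stand 0.0015 -0.063
e1 [ 0.547  -0.3452  0.03  ] stand 0.0209 -0.1592
len 0.06643622224593825 dir [-0.37151859 -0.92842551]
cw [-0.92842551  0.37151859]
start [ 0.54288603 -0.3454362 ]
shift [ 0.0503 -0.0003  0.2224] turn [0.0005 0.0002 0.0011]
shift [ 0.0504 -0.0004  0.3984] turn [0.0005 0.0002 0.0011]
lever dir yaw -1.9514404756054664
```

```bash
python3 -m pendant "[0.05,0,0.2,0,0,0.136,-1,0.05,0,0.2,0,0,0.136,-1,0.05,0,0.2,0,0,0.136,-1,0.05,0,0.3,0,0,0.136,-1,0.05,0,0.396,0,0,0.136,-1,0.05,0,0.396,0,0,0.136,-1,0.05,0,0.396,0,0,0.136,-1,0.05,0,0.396,0,0,0.136,-1]"
python3 - <<'E'
from h import *
w=vision.camera("wrist");cv2.imwrite("pics/w3b.png",w["pixels"][:,:,::-1]);o=status.get_obs();print(o["force"],o["moment"])
E
```

```text
time_s: 5.6
ee_pos: [0.5444, -0.3477, 0.0767]
eef_rot: [3.136, 0.001, 1.192]
force: [0.5, 0.2, 0.8]
grip_width: 0.0009
grip_force: 0.0
[-0.90819668  0.23534671 -0.20769545] [-0.08358851  0.15933245 -0.013247  ]
```

View pics/w3b.png

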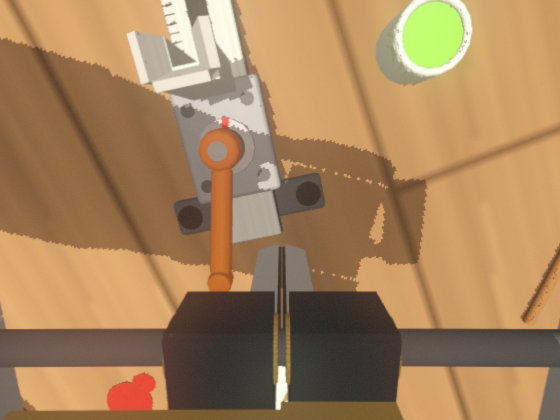

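The lever is vertical in the image at u≈221 (hub at 221,150; tip at 220,283). The closed fingers stand to its right with their tips at (282,250). I'll lean in small steps.

```bash
python3 -m pendant "[0,-0.01,0,0,0,0,-1,0,-0.018,0,0,0,0,-1,0,-0.018,0,0,0,0,-1,0,-0.018,0,0,0,0,-1]"; python3 -m pendant "[0,-0.004,0,0,0,0,-1,0,-0.008,0,0,0,0,-1,0,-0.008,0,0,0,0,-1]"
```

```text
time_s: 6.05
ee_pos: [0.5345, -0.3433, 0.0728]
eef_rot: [3.141, 0.0, 1.191]
force: [-0.4, -1.0, 0.0]
grip_width: 0.0004
grip_force: 0.0
time_s: 6.35
ee_pos: [0.5308, -0.3418, 0.0725]
eef_rot: [3.141, 0.0, 1.191]
force: [1.4, -0.8, 0.3]
grip_width: 0.0005
grip_force: 0.7
```

```bash
python3 -m pendant "[0,-0.003,0,0,0,0,-1,0,-0.006,0,0,0,0,-1,0,-0.006,0,0,0,0,-1]"; python3 -c "
from h import *
f=[]
o=status.get_obs();print(o['force'],o['moment'],o['tau'])"
```

```text
time_s: 6.65
ee_pos: [0.5283, -0.3408, 0.0727]
eef_rot: [3.141, 0.0, 1.191]
force: [3.9, -2.9, -0.9]
grip_width: 0.0002
grip_force: 2.3
[ 3.92031391 -2.90808999 -0.85090786] [-0.49819749 -0.71069928  0.08677747] [-1.01511958e-01 -6.61771131e+01 -2.99823332e+01  2.57820400e-03
  1.20562848e+00  3.47302621e-02]
```

```bash
python3 -m pendant "[0,-0.0025,0,0,0,0,-1,0,-0.005,0,0,0,0,-1,0,-0.005,0,0,0,0,-1,0,-0.005,0,0,0,0,-1]"; python3 -c "
from h import *
w=vision.camera('wrist');import pickle;pickle.dump(w,open('w4.pkl','wb'))
cv2.imwrite('pics/w4.png',w['pixels'][:,:,::-1])
a=cv2.imread('pics/w3b.png');print(status.get_obs()['force'])"
```

```text
time_s: 7.05
ee_pos: [0.5265, -0.3401, 0.0728]
eef_rot: [3.139, 0.0, 1.191]
force: [7.2, -3.8, -1.9]
grip_width: 0.0003
grip_force: 4.1
[ 7.20655265 -4.56813775 -1.04913172]
```

```bash
for i in 1 2 3; do python3 -m pendant "[0,-0.0004,0,0,0,0,-1,0,-0.0004,0,0,0,0,-1]" | grep -E "force|pos"; done
python3 - <<'E'
from h import *
import pickle
w=pickle.load(open("w4.pkl","rb"));h=w["pixels"].astype(int)
m=(h[:,:,0]>120)&(h[:,:,0]>h[:,:,2]*2.5)&(h[:,:,1]<h[:,:,0]*.62)
for b in silhouettes("lever_grip",vision.camera("wrist"))[:1]:
    R=b["region"];ys,xs=np.nonzero(R);print(b["extent"]);
    P=[(v,xs[ys==v].mean()) for v in range(175,235)];k=np.polyfit(*zip(*P),1);print("slope",k)
E
```

```text
ee_pos: [0.5263, -0.34, 0.0728]
force: [7.6, -3.2, -1.7]
grip_force: 4.3
ee_pos: [0.5262, -0.34, 0.0728]
force: [8.2, -4.3, -1.7]
grip_force: 4.4
ee_pos: [0.5261, -0.3399, 0.0728]
force: [8.1, -4.2, -1.1]
grip_force: 4.6
[235.7, 129.5, 279.3, 288.5]
slope [-1.03167547e-01  2.74297763e+02]
```

About 9 N at 61 mm gives roughly 0.55 N m, held for over 0.5 s. Now release, rise and look.

```bash
python3 -m pendant "[0,0.01,0,0,0,0,-1,0,0.03,0,0,0,0,-1,0,0.04,0,0,0,0,-1,0,0.04,0,0,0,0,-1,0,0.04,-0.1,0,0,0,-1,0,0.04,-0.2,0,0,0,-1,0,0.04,-0.3,0,0,0,-1,0,0.04,-0.4,0,0,0,-1,0,0.04,-0.4,0,0,0,-1]"
python3 - <<'E'
from h import *
w=vision.camera("wrist");save(w,"w5.png")
for b in silhouettes("lever_tip",w)[:1]:
    x0,y0,x1,y1=b["extent"];ys,xs=np.nonzero(b["region"])
    s=ys>ys.max()-4;t=ys<ys.min()+10
    tip=atz(w,(xs[s].mean(),ys.max()-6),.088);print("tip",tip)
    k=np.polyfit([v for v in range(ys.min()+30,ys.max()-8)],[xs[ys==v].mean() for v in range(ys.min()+30,ys.max()-8)],1)
    a=atz(w,(np.polyval(k,ys.min()+30),ys.min()+30),.08)[:2];d=tip[:2]-a;print("dir yaw",np.arctan2(d[1],d[0]))
h=w["pixels"].astype(int);m=(h[:,:,0]>150)&(h[:,:,1]<60)&(h[:,:,2]<60);ys,xs=np.nonzero(m)
n,l,st,ce=cv2.connectedComponentsWithStats(m.astype(np.uint8))
for i in range(1,n):
    if st[i,4]>5: print("red",st[i,4],atz(w,ce[i],.047))
goto([.43,.10,.29],1.7)
E
```

```text
time_s: 8.7
ee_pos: [0.5446, -0.3476, 0.2802]
eef_rot: [3.131, 0.003, 1.191]
force: [0.4, -0.0, -0.2]
grip_width: 0.0003
grip_force: 0.0
shift [ 0.7459 -0.5422 -0.0349] turn [ 0.0006  0.0004 -0.324 ]
```

```bash
python3 -m pendant "[0.74,-0.54,-0.03,0,0,-0.32,-0.36,0.74,-0.54,-0.03,0,0,-0.32,-0.36,0.74,-0.54,-0.03,0,0,-0.32,-0.36,0.74,-0.54,-0.03,0,0,-0.32,-0.36,0.74,-0.54,-0.03,0,0,-0.32,-0.36,0.74,-0.54,-0.03,0,0,-0.32,-0.36,0.74,-0.54,-0.03,0,0,-0.32,-0.36,0.74,-0.54,-0.03,0,0,-0.32,-0.36,0.74,-0.54,-0.03,0,0,-0.32,-0.36,0.74,-0.54,-0.03,0,0,-0.32,-0.36,0.74,-0.54,-0.03,0,0,-0.32,-0.36,0.74,-0.54,-0.03,0,0,-0.32,-0.36]"
python3 - <<'E'
from h import *
w=vision.camera("wrist");import pickle;pickle.dump(w,open("w6.pkl","wb"))
im=np.zeros((600,800,3),np.uint8);im[:]=cv2.resize(w["pixels"][0:300,160:560],(800,600),interpolation=cv2.INTER_CUBIC)
b=cv2.imread("pics/w5.png")[:,:,::-1];im[400:,:300]=b[100:300,150:450]
cv2.imwrite("pics/w6b.png",im[:,:,::-1])
for t in ["moon_panel","green_panel","red_panel","rack","iron_stand"]:
    print(t,[(round(float(r["score"]),2),list(map(int,r["extent"]))) for r in silhouettes(t,w)[:2]])
E
```

```text
time_s: 10.0
ee_pos: [0.43, 0.096, 0.2865]
eef_rot: [-3.14, 0.0, 1.693]
force: [0.3, -0.6, -0.1]
grip_width: 0.0302
grip_force: 0.0
moon_panel [(0.78, [322, 26, 353, 154]), (0.4, [307, 370, 338, 409])]
green_panel [(0.82, [365, 19, 410, 154])]
red_panel [(0.87, [402, 16, 467, 154])]
rack [(0.75, [298, 42, 419, 152])]
iron_stand [(0.74, [317, 173, 442, 241])]
```

View pics/w6b.png

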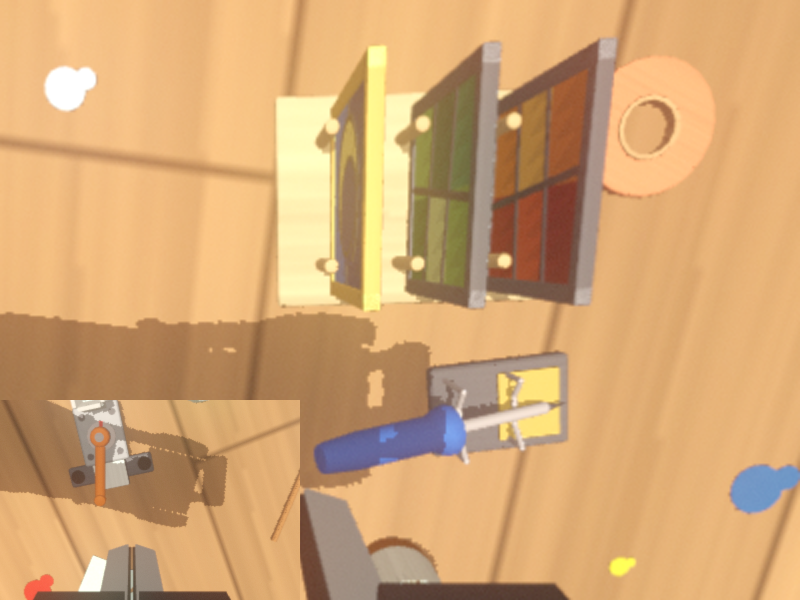

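Crop: the moon panel's upper brass edge runs from (377,48) to (372,309), with green at (490,45)-(478,305) and red further right. The iron handle at (320,455) is clear of the panel. The inset shows the lever sprung back straight.

Run:
```python
from h import *
import pickle
w=pickle.load(open("w6.pkl","rb"));f=lambda u,v,z:atz(w,(160+u/2,v/2),z)
for n,e in dict(moon=((377,48),(372.5,309)),green=((492,43),(477,306))).items():
    a=f(*e[0],.145);b=f(*e[1],.145);m=(a+b)/2;d=a-b;print(n,a,b,m,"len",np.linalg.norm(d),"dir",np.arctan2(d[1],d[0]))
    if n=="moon": goto([*m[:2],.2865],np.arctan2(d[1],d[0]));
```

```text
moon [0.46705657 0.25743419 0.145     ] [0.48352054 0.15134408 0.145     ] [0.47528856 0.20438914 0.145     ] len 0.10736001859594675 dir 1.7247567169100524
shift [0.2041 0.1157 0.0015] turn [-0.0002  0.     -0.0206]
green [0.51410464 0.26495992 0.145     ] [0.53051027 0.15845746 0.145     ] [0.52230746 0.21170869 0.145     ] len 0.10775860463062532 dir 1.7236349634139412
```

```bash
python3 -m pendant "[0.204,0.116,0,0,0,-0.02,-0.3,0.204,0.116,0,0,0,-0.02,-0.3,0.204,0.116,0,0,0,-0.02,-0.3,0.204,0.116,0,0,0,-0.02,-0.3,0.204,0.116,0.1,0,0,-0.02,-0.3,0.204,0.116,0.2,0,0,-0.02,-0.3,0.204,0.116,0.2,0,0,-0.02,-0.3,0.204,0.116,0.2,0,0,-0.02,-0.3]"
python3 - <<'E'
from h import *
w=vision.camera("wrist");cv2.imwrite("pics/w7.png",w["pixels"][:,:,::-1]);goto([.4753,.2044,.1],1.725)
for a in [(.46705657,.25743419,.145),(.48352054,.15134408,.145),(.4753,.2044,.1)]: print(proj(w,a))
E
```

```text
time_s: 11.1
ee_pos: [0.4755, 0.2045, 0.189]
eef_rot: [3.141, 0.0, 1.724]
force: [0.8, 0.2, 0.2]
grip_width: 0.0329
grip_force: 0.0
shift [-0.0008 -0.0022  0.1803] turn [ 0.0018 -0.0003 -0.0003]
[[279.779149   158.87793456]]
[[279.99805255 310.36111019]]
[[280.07476922 221.04828479]]
```

View pics/w7.png

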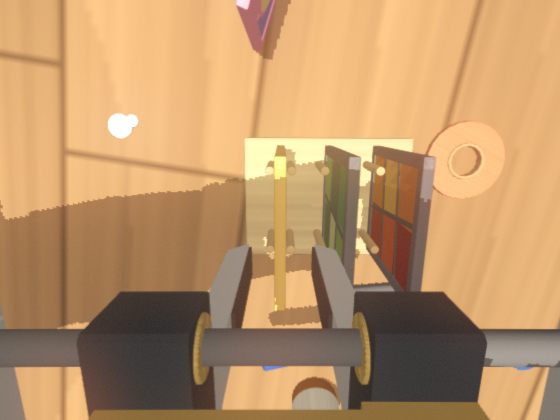

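The panel edge is at u≈280 (v 150–310), centred between the fingers, and the green panel is clear. I'll descend and grip.

```bash
python3 -m pendant "[0,-0.002,0.09,0,0,0,-0.3,0,-0.002,0.17,0,0,0,-0.3,0,-0.002,0.18,0,0,0,-0.3,0,-0.002,0.18,0,0,0,-0.3,0,-0.002,0.18,0,0,0,-1,0,-0.002,0.18,0,0,0,-1,0,-0.002,0.18,0,0,0,-1,0,-0.002,0.18,0,0,0,-1,0,-0.002,0.18,0,0,0,-1]" 25
```

```text
time_s: 12.05
ee_pos: [0.4744, 0.2051, 0.0985]
eef_rot: [3.141, -0.0, 1.725]
force: [-3.0, -1.2, 7.8]
grip_width: 0.0077
grip_force: 25.0
```

```bash
python3 -m pendant "[0,0,-0.02,0,0,0,-1,0,0,-0.06,0,0,0,-1,0,0,-0.12,0,0,0,-1,0,0,-0.18,0,0,0,-1,0,0,-0.25,0,0,0,-1,0,0,-0.32,0,0,0,-1,0,0,-0.38,0,0,0,-1,0,0,-0.4,0,0,0,-1,0,0,-0.4,0,0,0,-1,0,0,-0.4,0,0,0,-1]"
python3 - <<'E'
from h import *
goto([.5535,-.1848,.3],-.171+np.pi/2)
E
```

```text
time_s: 13.05
ee_pos: [0.4737, 0.2048, 0.2958]
eef_rot: [-3.139, 0.0, 1.725]
force: [0.3, -0.1, -4.8]
grip_width: 0.0076
grip_force: 25.0
shift [-0.7945  0.0377 -0.0081] turn [-0.0014  0.0005  0.2072]
```

```bash
python3 -m pendant "[-0.06,0.003,0,0,0,0.02,-1,-0.14,0.006,0,0,0,0.04,-1,-0.22,0.01,0,0,0,0.06,-1,-0.3,0.015,0,0,0,0.08,-1,-0.38,0.02,0,0,0,0.1,-1,-0.46,0.02,0,0,0,0.12,-1,-0.54,0.025,0,0,0,0.14,-1,-0.62,0.03,0,0,0,0.16,-1,-0.7,0.033,0,0,0,0.18,-1,-0.76,0.036,0,0,0,0.2,-1,-0.794,0.038,0,0,0,0.207,-1,-0.794,0.038,0,0,0,0.207,-1]"
python3 -m pendant "[0,0,0,0,0,0,-1,0,0,0,0,0,0,-1]"
python3 - <<'E'
from h import *
import pickle
w={n:vision.camera(n) for n in("scene","side","wrist")};pickle.dump(w,open("w8.pkl","wb"))
o=status.get_obs();p=o["ee_pos"];R=Ro.from_euler("xyz",o["eef_rot"]).as_matrix()
for n in("scene","side","wrist"):
    for r in silhouettes("moon_panel",w[n])[:2]: print(n,r["score"],r["extent"])
    q=np.array([p+R@np.array([x,0,z]) for x in(-.055,.055) for z in(.0835,-.0465)]);print(proj(w[n],q).round(0).tolist())
c=w["wrist"]["pixels"][0:420,70:490];s=w["side"]["pixels"][150:360,200:410];b=w["scene"]["pixels"][50:260,130:340]
z=lambda a:cv2.resize(a,(400,400),interpolation=cv2.INTER_CUBIC)
cv2.imwrite("pics/w8.png",np.hstack([z(c),z(s)])[:,:,::-1])
goto([.5535,-.1848,.3],-.171+np.pi/2)
E
```

```text
time_s: 14.25
ee_pos: [0.5538, -0.1857, 0.2956]
eef_rot: [-3.139, -0.0, 1.398]
force: [0.2, 1.5, -3.7]
grip_width: 0.008
grip_force: 25.0
time_s: 14.45
ee_pos: [0.554, -0.1832, 0.2972]
eef_rot: [-3.141, -0.0, 1.402]
force: [-0.3, 0.4, -2.2]
grip_width: 0.0078
grip_force: 25.0
scene 0.87 [429.5, 247.0, 490.9, 318.8]
scene 0.7 [203.2, 65.2, 233.8, 136.5]
[[209.0, 115.0], [202.0, 64.0], [234.0, 139.0], [230.0, 86.0]]
side 0.85 [287.9, 196.5, 302.2, 250.6]
[[300.0, 249.0], [302.0, 212.0], [287.0, 214.0], [287.0, 176.0]]
wrist 0.75 [271.7, 157.1, 292.6, 407.9]
[[281.0, 287.0], [281.0, 416.0], [281.0, 152.0], [281.0, 178.0]]
shift [-0.0019 -0.0007 -0.0048] turn [0.0001 0.     0.0006]
```

View pics/w8.png

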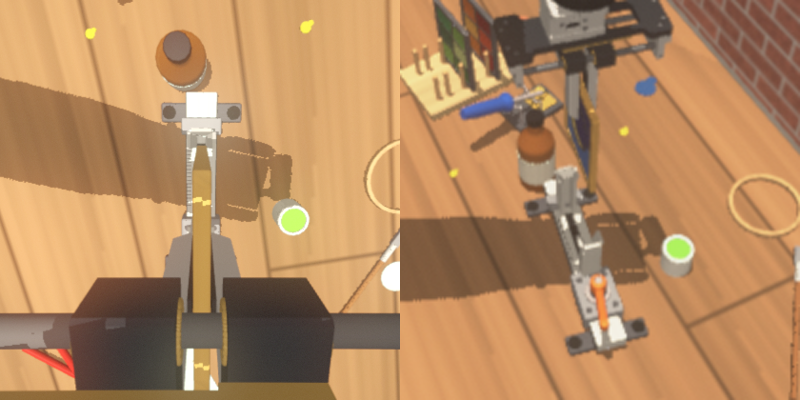

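The panel hangs straight in the gripper above the slot. In the wrist half its far end is at (203,145), directly over the rail centreline, with the fixed upright at (202,125). In the side half the lever is straight. I'll check the stand pose by overlay.

Run:
```python
from h import *
import pickle
w=pickle.load(open("w8.pkl","rb"))["wrist"]
a=pickle.load(open("w2.pkl","rb"))
c,s=np.cos(-.171),np.sin(-.171)
def S(P): P=np.array(P);return np.c_[.5535+c*P[:,0]-s*P[:,1],-.1848+s*P[:,0]+c*P[:,1],P[:,2]]
def ov(w,u0,v0,k,W,H):
    im=cv2.resize(w["pixels"][v0:v0+H//k,u0:u0+W//k],(W,H),interpolation=cv2.INTER_CUBIC).copy()
    g=[([-.02,.11,.03],[.02,.11,.03]),([-.02,-.16,.03],[.02,-.16,.03]),([-.02,-.16,.03],[-.02,.11,.03]),([.02,-.16,.03],[.02,.11,.03])]
    for y in(.0625,-.0625): g+=[([-.012,y,.114],[.012,y,.114]),([-.013,y*70.5/62.5,.114],[.013,y*70.5/62.5,.114])]
    g+=[([-.027,-.127,.042],[.027,-.127,.042]),([-.055,.085,.012],[.055,.085,.012])]
    for p in g:
        q=proj(w,S(p));q=((q-[u0,v0]+.5)*k).round().astype(int);cv2.line(im,tuple(map(int,q[0])),tuple(map(int,q[1])),(255,0,255),1)
    return im
cv2.imwrite("pics/ov.png",np.hstack([ov(w,232,85,4,400,600),ov(a,215,20,4,400,600)])[:,:,::-1])
```

```text
(no output)
```

View pics/ov.png

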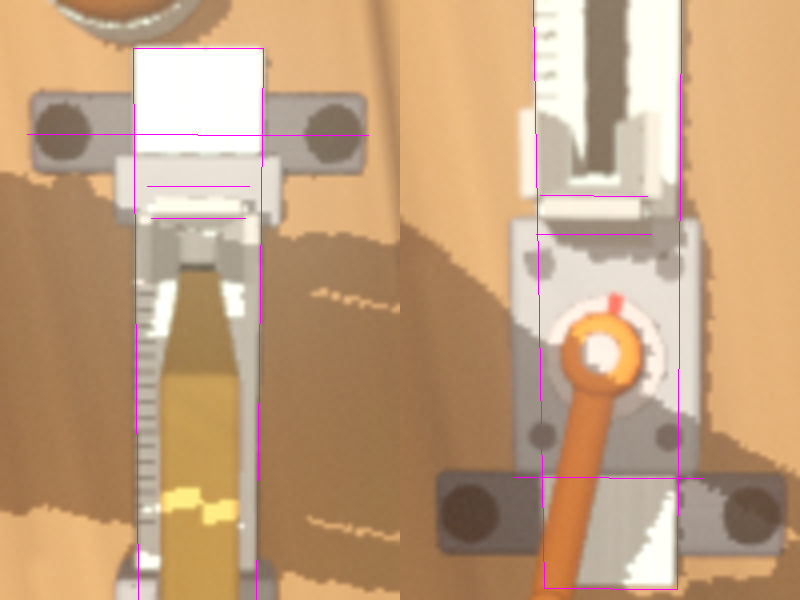

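The overlay fits to about 1 mm: the magenta rail outline and groove-root lines sit on the image edges, and the panel is centred over the slot. I'll descend to just above the mouths, with a lower grip.

```bash
python3 -m pendant "[-0.002,-0.001,0.05,0,0,0,-1,-0.002,-0.001,0.1,0,0,0,-1,-0.002,-0.001,0.15,0,0,0,-1,-0.002,-0.001,0.175,0,0,0,-1,-0.002,-0.001,0.175,0,0,0,-1,-0.002,-0.001,0.175,0,0,0,-1]" 15
python3 -m pendant "[0,0,0.01,0,0,0,-1,0,0,0.02,0,0,0,-1,0,0,0.03,0,0,0,-1,0,0,0.04,0,0,0,-1,0,0,0.05,0,0,0,-1,0,0,0.05,0,0,0,-1]"
python3 - <<'E'
from h import *
w=vision.camera("wrist");save(w,"w9.png");goto([.5535,-.1848,.1135],-.171+np.pi/2)
print([r["extent"] for r in silhouettes("moon_panel",w)[:1]])
E
```

```text
time_s: 15.35
ee_pos: [0.5537, -0.1854, 0.2111]
eef_rot: [3.14, 0.0, 1.4]
force: [0.4, 1.1, -2.3]
grip_width: 0.0079
grip_force: 15.0
time_s: 15.95
ee_pos: [0.553, -0.1852, 0.1841]
eef_rot: [-3.14, -0.0, 1.4]
force: [-0.3, -0.6, -3.3]
grip_width: 0.008
grip_force: 15.0
shift [0.0009 0.0005 0.1422] turn [-0.0004 -0.0001  0.0002]
[[270.2, 154.7, 291.6, 409.8]]
```

No contact force with the foot at about 0.100, at the groove tops. Continuing.

```bash
python3 -m pendant "[0,0,0.01,0,0,0,-1,0,0,0.02,0,0,0,-1,0,0,0.03,0,0,0,-1,0,0,0.03,0,0,0,-1]" 12
python3 -m pendant "[0,0,0.01,0,0,0,-1,0,0,0.02,0,0,0,-1,0,0,0.03,0,0,0,-1,0,0,0.03,0,0,0,-1]"
```

```text
time_s: 16.45
ee_pos: [0.553, -0.1851, 0.169]
eef_rot: [-3.14, -0.0, 1.4]
force: [-0.5, -0.4, -3.8]
grip_width: 0.0078
grip_force: 12.0
time_s: 16.85
ee_pos: [0.553, -0.1851, 0.154]
eef_rot: [-3.14, -0.0, 1.4]
force: [0.3, 0.7, -3.3]
grip_width: 0.008
grip_force: 12.0
```

```bash
python3 -m pendant "[0,0,0.012,0,0,0,-1,0,0,0.024,0,0,0,-1,0,0,0.036,0,0,0,-1,0,0,0.048,0,0,0,-1,0,0,0.06,0,0,0,-1,0,0,0.068,0,0,0,-1,0,0,0.068,0,0,0,-1]"
python3 -m pendant "[0,0,0.003,0,0,0,-1,0,0,0.006,0,0,0,-1,0,0,0.009,0,0,0,-1,0,0,0.012,0,0,0,-1,0,0,0.012,0,0,0,-1]"
```

```text
time_s: 17.55
ee_pos: [0.5531, -0.1852, 0.1203]
eef_rot: [-3.141, -0.0, 1.4]
force: [0.5, -0.2, -3.0]
grip_width: 0.008
grip_force: 12.0
time_s: 18.05
ee_pos: [0.5532, -0.1852, 0.1148]
eef_rot: [-3.141, -0.0, 1.4]
force: [-0.1, 1.0, -3.5]
grip_width: 0.0079
grip_force: 12.0
```

```bash
for i in 1 2; do python3 -m pendant "[0,0,0.001,0,0,0,-1,0,0,0.002,0,0,0,-1,0,0,0.002,0,0,0,-1]" | grep -E "pos|^force"; done
```

```text
ee_pos: [0.5533, -0.1853, 0.1139]
force: [0.8, 0.1, -2.5]
ee_pos: [0.5535, -0.1852, 0.1135]
force: [-2.1, 2.0, 5.5]
```

Seated: the force reversed to +5.5 N at exactly the predicted height. I'll open and withdraw.

```bash
python3 -m pendant "[0,0,-0.0005,0,0,0,-0.8,0,0,-0.0005,0,0,0,-0.6,0,0,-0.0005,0,0,0,-0.4,0,0,-0.0005,0,0,0,-0.3,0,0,-0.0005,0,0,0,-0.3,0,0,-0.0005,0,0,0,-0.3]"
python3 -m pendant "[0,0,-0.04,0,0,0,-0.3,0,0,-0.1,0,0,0,-0.3,0,0,-0.2,0,0,0,-0.3,0,0,-0.3,0,0,0,-0.3,0,0,-0.4,0,0,0,-0.3,0,0,-0.4,0,0,0,-0.3,0,0,-0.4,0,0,0,-0.3]"
python3 - <<'E'
from h import *
w=vision.camera("wrist");s=vision.camera("side")
c,n=np.cos(-.171),np.sin(-.171)
P=np.array([[0,y,z] for y in(-.055,.055) for z in(.03,.16)]);X=np.c_[.5535-n*P[:,1],-.1848+c*P[:,1],P[:,2]]
for k in (w,s):
    print(proj(k,X).round(1).tolist(),[np.round(r["extent"],1) for r in silhouettes("moon_panel",k)[:1]])
cv2.imwrite("pics/fin.png",np.hstack([cv2.resize(w["pixels"][100:420,120:440],(400,400)),cv2.resize(s["pixels"][180:340,220:380],(400,400),interpolation=cv2.INTER_CUBIC)])[:,:,::-1])
E
```

```text
time_s: 19.25
ee_pos: [0.5533, -0.1853, 0.1131]
eef_rot: [-3.141, 0.0, 1.4]
force: [0.0, -0.3, 0.7]
grip_width: 0.0328
grip_force: 0.0
time_s: 19.95
ee_pos: [0.5534, -0.1853, 0.3137]
eef_rot: [3.14, 0.0, 1.4]
force: [-0.4, -1.0, -1.5]
grip_width: 0.0329
grip_force: 0.0
[[280.7, 221.2], [280.8, 255.4], [280.7, 140.2], [280.8, 146.0]] [array([275.7, 142.7, 282.3, 253.3])]
[[298.2, 291.3], [299.6, 263.3], [286.6, 257.7], [286.9, 228.5]] [array([266.3, 240.2, 332. , 333.7])]
```

View pics/fin.png

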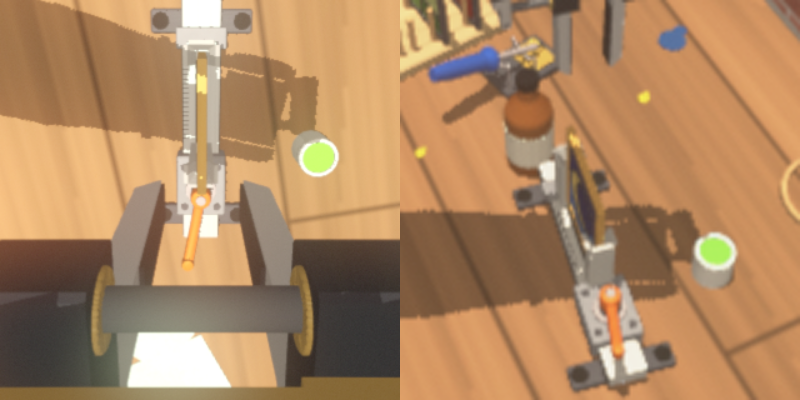

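The panel stands in both grooves: its top edge is at wrist v 143–253, against 146–255 expected. The lever is straight and the bottle, jar and iron are undisturbed.

```bash
python3 -c "
from h import *
print(order.hand_in())"
```

```text
the job is handed in; nothing more can be done
None
```

The clamp took about 0.55 N m clockwise and sprang back straight with no sign of slipping, though I did not measure the screw rim itself. The moon panel now stands in both grooves, home on the rail, and the job is handed in; no verdict came back.

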